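# Start the denture cleaner and snap its cap on

## Task

Set the denture cleaner going for the night: press its yellow key, then the blue, then the green, each all the way down and one at a time, but never the red one; then take the orange cap from the clear tray, press it upright onto the chrome stud of the cleaner until it clicks, and go on pressing after the click until its spring seal is fully squashed. Finish like that, still holding the cap hard down with the fingers. Leave everything else on the shelf where it is.

Things in the scene. Friction and masses are not known exactly. Their poses are not given: they have to be found in the camera images.
- station: white denture cleaner, fixed. Origin at shelf height under the centre of its deck; x to its back, y to its left, z up. Deck 140 mm (x) by 260 mm (y), 55 mm above the shelf; on it four keys in a square (x -27 or 27, y 35 or 89 mm; colours change places) and the stud (x 0, y -75). A clear bath, 81 mm high, stands behind the deck, x 72 to 152 mm.
- stud_tip (a point): tip of the upright chrome stud, on its axis, 32.5 mm above the deck and 87.5 mm above the shelf; z up. A post 19 mm across, its top 8 mm tapering to 8 mm; four spring balls bulge from it to 26 mm across, centred 14 mm below the tip. Round its foot a black spring seal, 36 mm across, stands 12 mm above the deck when free.
- seal (a joint): how far the black spring seal round the stud is pushed down, m: 0 free, 0.0065 fully squashed (about 7.5 N; solid stop). A cap that has clicked and is let go rests at about 0.0023.
- yellow_key_top (a point): yellow round spring key of the denture cleaner, to be pressed first. 24 mm across, in a 40 mm round black housing; this point is the centre of its top face, 18 mm above the deck and 73 mm above the shelf. It is pressed straight down: 6 mm of travel, about 1.5 N to start and 4.5 N fully down; it springs back. z is up.
- yellow_key (a joint): travel of the yellow key, m: 0 up, 0.006 fully down
- blue_key_top (a point): blue round spring key of the denture cleaner, to be pressed second. 24 mm across, in a 40 mm round black housing; this point is the centre of its top face, 18 mm above the deck and 73 mm above the shelf. It is pressed straight down: 6 mm of travel, about 1.5 N to start and 4.5 N fully down; it springs back. z is up.
- blue_key (a joint): travel of the blue key, m: 0 up, 0.006 fully down
- green_key_top (a point): green round spring key of the denture cleaner, to be pressed third. 24 mm across, in a 40 mm round black housing; this point is the centre of its top face, 18 mm above the deck and 73 mm above the shelf. It is pressed straight down: 6 mm of travel, about 1.5 N to start and 4.5 N fully down; it springs back. z is up.
- green_key (a joint): travel of the green key, m: 0 up, 0.006 fully down
- red_key_top (a point): red round spring key of the denture cleaner, the stop key, not to be pressed. 24 mm across, in a 40 mm round black housing; this point is the centre of its top face, 18 mm above the deck and 73 mm above the shelf. It is pressed straight down: 6 mm of travel, about 1.5 N to start and 4.5 N fully down; it springs back. z is up.
- red_key (a joint): travel of the red key, m: 0 up, 0.006 fully down
- cap_center (a point): centre (half-way up, on the axis) of the loose orange snap cap, standing open end down in the tray: round, 40 mm across, 48 mm high, 40 to 70 g, white disc on the closed top; z is its axis, up. Bore 30 mm deep from below: 22 mm wide in the lowest 5 mm (lip), 29 mm above.
- tray: low clear acrylic tray, fixed to the shelf, 200 mm (x) by 160 mm (y), rim 12 mm high, 4 mm walls, floor 4 mm thick; origin at the centre of its underside, z up. It holds the cap and the pill box side by side along its x axis, one in each half, with 40 mm or more between them.
- pill_box_center (a point): centre of a loose lilac pill box, 36 x 85 x 22 mm high, lying in the tray with its length along the tray's y; bystander
- tumbler_center (a point): centre of a loose upright glass tumbler, 72 mm across and 95 mm high, behind the cleaner; bystander
- brush_center (a point): chrome denture brush lying on the shelf to the left of the cleaner, about 160 mm long along its y, 20 mm wide, up to 24 mm high; point 5 mm above the shelf; bystander
- roller_center (a point): centre of the wooden massage roller lying on the shelf at the left, 240 mm long along its x, 44 mm across; bystander
- lotion_center (a point): centre of the upright pale green lotion bottle, 50 mm across and 100 mm high, behind the tray; bystander
- soap_dish_center (a point): white ceramic soap dish with a bar of soap, 110 x 80 x 30 mm, on top of the stacked clear trays at the far right, about 195 mm above the shelf; bystander
- cap: the same orange cap; origin at the centre of its open end, z up. Pressed onto the stud, its lip meets the spring balls with the cap's centre 14 mm above the stud tip; it takes about 10 N to pass, then the force drops and the balls snap in above the lip (click) as the centre comes 5 to 1 mm above the tip. With the seal fully squashed the centre is 3 mm below the tip. Pulls off at 8 to 14 N.

How it is judged:
On the way, in this order (a step that is already met when the one before it is completed fails the run):
1. the yellow key is fully down, the other keys up (value of joint yellow_key above 0.0045 m and value of joint each of blue_key, green_key, red_key below 0.0015 m), for 0.03 s.
2. then the blue key is fully down, the other keys up (value of joint blue_key above 0.0045 m and value of joint each of yellow_key, green_key, red_key below 0.0015 m), for 0.03 s.
3. then the green key is fully down, the other keys up (value of joint green_key above 0.0045 m and value of joint each of yellow_key, blue_key, red_key below 0.0015 m), for 0.03 s.
4. then the cap has clicked over the stud's spring balls, upright (horizontal distance between cap_center and stud_tip below 0.004 m and angle between cap_center's own z axis and vertical below 0.12 rad and z of cap_center in the frame of station below 0.0892 m and value of joint green_key below 0.0015 m), for 0.1 s.
At the end, for the whole second after the job is handed in: The cap is clicked on, within 4 mm of the stud's axis and 0.12 rad of upright, at rest, and the fingers still press it: the seal is down by more than 5 of its 6.5 mm (about 2.5 mm if let go). All keys are up, bystanders within 30 mm of where they stood (horizontal distance between cap_center and stud_tip below 0.004 m and angle between cap_center's own z axis and vertical below 0.12 rad and z of cap_center in the frame of station below 0.0866 m and value of joint seal above 0.005 m and contact force between the fingers and cap above 1 N and linear speed of cap below 0.02 m/s and value of joint each of yellow_key, blue_key, green_key, red_key below 0.0015 m and distance of each of pill_box_center, tumbler_center, brush_center, roller_center, lotion_center, soap_dish_center from where it was at the start of the episode below 0.03 m); the arm keeps its last pose, push and grip.
It fails at once if the red key is pressed (value of joint red_key above 0.003 m).
It fails at once if two keys are down at once (value of joint each of yellow_key, blue_key above 0.003 m or value of joint each of yellow_key, green_key above 0.003 m or value of joint each of yellow_key, red_key above 0.003 m or value of joint each of blue_key, green_key above 0.003 m or value of joint each of blue_key, red_key above 0.003 m or value of joint each of green_key, red_key above 0.003 m).
It fails at once if a bystander is pushed more than 30 mm or knocked over (distance of any of pill_box_center, tumbler_center, brush_center, roller_center, lotion_center, soap_dish_center from where it was at the start of the episode above 0.03 m or angle between any of pill_box_center, tumbler_center, brush_center, roller_center, lotion_center, soap_dish_center's own z axis and vertical above 0.5 rad).
It also fails if it takes over 61 s, if anything falls off the work surface, if the arm or the gripper's body presses on something with over 40 N, if the wrist force passes 120 N, or if a joint passes its speed limit or range.

## Robot

A 6-joint arm with a two-finger parallel gripper is mounted at the origin on the work surface. World frame = base frame: x ahead of the robot, y to its left, z up, the work surface at z = 0. Lengths are in m, angles in rad, forces in N, time in s.
With the tool pointing down it reaches from about 0.35 to 0.975 m from the base axis. Payload 4.9 kg.
Tool frame: the origin (TCP) lies on the centre line of the jaws, within the pads' length; the fingertips stand 14 mm ahead of it and the grasp point (between the pads) lies 5 mm behind it; z points along the fingers, y is the line along which they close (so a half turn about z gives the same grasp; the last joint's range is limited). The gripper opens to 85 mm and grips with 20 to 120 N. Pads are 22 mm wide; open, the fingers measure 114 mm over their backs; the gripper's body (76 mm by 85 mm) begins 54 mm behind the grasp point. The pads swing forward as they close: fully open they stand 13 mm farther back than shut.
Start: joints at [-1.451, 0.053, 1.613, -0, 1.476, -0.119], TCP at [0.148, -0.607, 0.245] pointing down, gripper open.
Joint ranges: [-3.01, 3.01], [-1.01, 2.22], [0.06, 2.58], [-1.02, 4.17], [0.09, 2.62], [-3.14, 3.14]. Speed limits (rad/s): [2.57, 2.57, 3.14, 3.14, 3.14, 3.14].

## Interface

Orientations are given as a unit quaternion [w, x, y, z].
In Python, from plant import * gives the robot as it stands.
- The arm moves only by the tool send_rows, never from a script. Its argument "steps" is a list of rows, each an object with "translation": the shift along the tool's x, y, z in cm, a list of three; "delta_rot": the turn, a rotation vector about the tool's x, y, z in rad, a list of three; "jaw": the finger opening in cm, from 0 to 8.54. In form: [{"translation": [dx, dy, dz], "delta_rot": [rx, ry, rz], "jaw": jaw}, ...]. A call has exactly 8 rows; each row is the pose to reach, as a shift and turn from the pose commanded when the call began, along the tool's axes at that moment; what a row does not reach only later rows make up. A row lasts 1/10 s, in which the tool goes at most 50 mm and 8.59 degrees, less where a joint would pass 70% of its speed; a pose out of reach is approached as far as the arm can. A call with a gripper value outside its range is refused whole. The fingers move at their own pace and stop on an object; the grip force is fixed at half the most. Time passes only in rows, so rows that repeat a pose let the fingers close, or fill a call up. It gives the time, the measured TCP pose, the force, the opening and the grip force at its end, in the units of the state.
- state(): the state, without advancing time (a new reading comes with each control period).
- grab_frame(name): name is "scene" or "top" or "wrist"; returns a dict with "pixels" (400x640x3 uint8, blue, green, red), "range_z" (400x640 float32, m along the optical axis (not along the pixel's ray), 0 where there is no reading), "fx", "fy", "cx", "cy" (pixels), "dist" ([k1, k2, p1, p2, k3] as OpenCV has them; the pictures are not rectified), "rvec" (rotation vector, rad) and "tvec" (3), from world to camera coordinates, as OpenCV has them. Camera axes: x right, y down, z forward; pixel columns grow to the right and rows downward; lengths in m; the calibration is good to about 2 mm. A picture is of the moment at which its call begins.
- job_done(): hands the job in; it is judged then, once.
The state is a dict: "time": time; "joint_pos": joint angles; "joint_vel": joint speeds; "joint_efforts": joint torques, N m; "tool_pos": TCP position; "tool_rot": TCP orientation; "contact_force": force on the tool from outside, world axes, zero at the start; "ft_torque": the same for the moment, N m; "gripper_width": opening from 0.0 (shut) to 1.0 (fully open); "grasp_force": force on a finger pad.
Only numpy, scipy, OpenCV 4.12 (cv2) and the standard library are available. Lean on these libraries where they do the work, as an engineer would, in place of code of your own. Each camera call takes 0.05 s, during which the arm holds its last target. There are 200 camera calls.

## Working session

There is one attempt and no reset: what is moved stays moved. The work goes in short steps, Python scripts to look and compute and a tool call to move; the robot and the scene stay as the last step left them, time stands still between calls to the robot, and variables do not carry over. Pictures are saved under pics/ and viewed, at most 10 in all, crops included, and the job is handed in when it is done.

Besides the shell and the picture viewer there is one more tool, called as name([rows], argument=value, ...), one row to a line, values as JSON. send_rows: Moves the arm, as the interface text tells. Its arguments: {"type":"object","properties":{"steps":{"type":"array","items":{"type":"object","properties":{"translation":{"type":"array","items":{"type":"number"}},"delta_rot":{"type":"array","items":{"type":"number"}},"jaw":{"type":"number"}}}}},"required":["steps"]}

```bash
mkdir -p pics; ls
python3 - <<'E'
from plant import *
import cv2,numpy as np
s=state();print({k:np.round(v,3).tolist() for k,v in s.items()})
for n in("top","scene"):
    f=grab_frame(n);cv2.imwrite(f"pics/{n}0.png",f["pixels"]);np.savez(f"{n}0.npz",**f)
    print(n,f["fx"],f["cx"],f["cy"],f["dist"],f["rvec"],f["tvec"])
E
```

```text
pics
{'time': 0.0, 'joint_pos': [-1.451, 0.053, 1.614, -0.0, 1.476, -0.119], 'joint_vel': [0.0, 0.0, 0.002, -0.001, 0.001, -0.0], 'joint_efforts': [0.001, -39.368, -37.017, -0.0, 0.007, -0.0], 'tool_pos': [0.148, -0.607, 0.244], 'tool_rot': [-0.001, 0.993, 0.119, -0.0], 'contact_force': [0.05, 0.335, 0.902], 'ft_torque': [-0.004, -0.003, 0.025], 'grasp_force': 0.0, 'gripper_width': 1.0}
top 514.7244721893724 335.6212518171936 200.9604742381223 [0.00022669 0.         0.         0.         0.        ] [ 2.15470779 -2.04639878  0.23299659] [-0.06464456  0.6309232   1.67373276]
scene 411.0020315097185 318.0163121959823 198.2840573984913 [-0.01648642  0.          0.          0.          0.        ] [ 1.71607441  1.4864988  -0.79065058] [-0.04233414 -0.21520703  2.04082146]
```

View pics/top0.png

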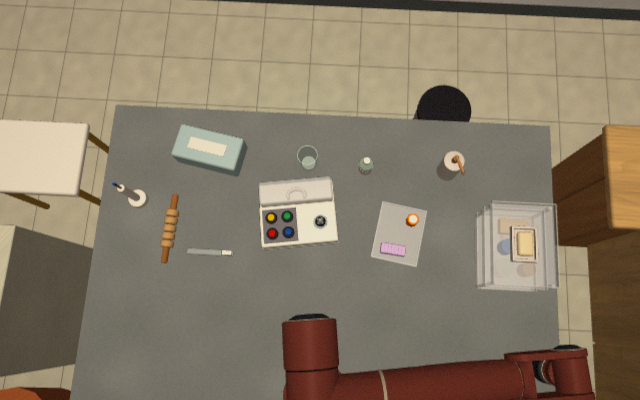

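View pics/scene0.png

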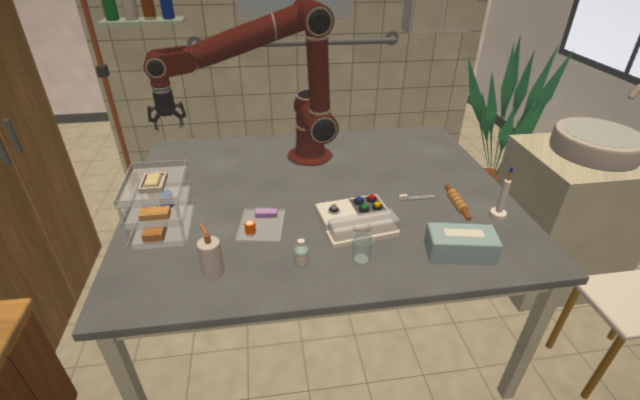

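Top view: keys at yellow (271,217), green (287,216), blue (288,232), red (272,233); stud (320,221), cap (413,219), pill box (393,249). Localizing these.

```bash
cat > h.py <<'E'
import cv2,numpy as np
from scipy.spatial.transform import Rotation as R
K=lambda f:np.array([[f["fx"],0,f["cx"]],[0,f["fy"],f["cy"]],[0,0,1.]])
def ray(f,uv,z):
    n=cv2.undistortPoints(np.float64([[uv]]),K(f),np.float64(f["dist"]))[0,0]
    M=cv2.Rodrigues(np.float64(f["rvec"]))[0];c=-M.T@np.float64(f["tvec"]).ravel();d=M.T@np.array([*n,1])
    return c+d*(z-c[2])/d[2]
def proj(f,p):
    return cv2.projectPoints(np.float64([p]),np.float64(f["rvec"]),np.float64(f["tvec"]),K(f),np.float64(f["dist"]))[0][0,0]
H={'yellow':(20,34),'green':(45,80),'blue':(100,128),'red':(170,186),'orange':(5,19),'lilac':(130,165)}
def blob(f,name,near=None,rad=15,smin=120,vmin=60):
    hsv=cv2.cvtColor(f["pixels"],cv2.COLOR_BGR2HSV);h=hsv[...,0].astype(int)
    a,b=H[name];m=(h>=a)&(h<=b)
    if name=='red': m|=h<=4
    m&=(hsv[...,1]>smin)&(hsv[...,2]>vmin)
    if near is not None:
        v,u=np.mgrid[:400,:640];m&=np.hypot(u-near[0],v-near[1])<rad
    n,l,s,c=cv2.connectedComponentsWithStats(m.astype(np.uint8))
    if n<2:return None
    i=1+s[1:,4].argmax();return c[i],s[i]
def fit2(local,world):  # 2D rigid
    l=np.array(local);w=np.array(world);lm,wm=l.mean(0),w.mean(0)
    A=(l-lm).T@(w-wm);th=np.arctan2(A[0,1]-A[1,0],A[0,0]+A[1,1])
    Q=np.array([[np.cos(th),-np.sin(th)],[np.sin(th),np.cos(th)]]);t=wm-Q@lm
    return th,Q,t,np.round((l@Q.T+t-w)*1000,1)
E
python3 - <<'E'
from h import *
f=dict(np.load("top0.npz"))
W={}
for n,px in dict(yellow=(271,217),green=(287,216),blue=(288,232),red=(272,233)).items():
    c,s=blob(f,n,px,8);W[n]=ray(f,c,.073)[:2];print(n,c,s,W[n])
loc=dict(yellow=(27,89),green=(27,35),blue=(-27,35),red=(-27,89))
th,Q,t,e=fit2([np.array(loc[k])/1000 for k in W],[W[k] for k in W]);print(th,t,e.tolist())
print("stud",Q@[0,-.075]+t, "px",proj(f,[*(Q@[0,-.075]+t),.0875]))
g=cv2.cvtColor(f["pixels"],cv2.COLOR_BGR2HSV)
c,s=blob(f,'orange',(413,219),12);print("cap",c,s,ray(f,c,.035))
hsv=g[212:226,405:422];m=(hsv[...,1]<60)&(hsv[...,2]>170);v,u=np.nonzero(m)
print(len(u));
if len(u):print("disc",ray(f,(u.mean()+405,v.mean()+212),.052))
c,s=blob(f,'lilac',(393,249),20,60);print("pill",c,s,ray(f,c,.026))
b=np.zeros((400,640),np.uint8)
hh=g[...,0].astype(int);m=((hh>=130)&(hh<=165)&(g[...,1]>60)).astype(np.uint8);m[:230]=0;m[265:]=0;m[:,:375]=0;m[:,415:]=0
v,u=np.nonzero(m);r=cv2.minAreaRect(np.float32(np.c_[u,v]));bx=cv2.boxPoints(r);print([ray(f,p,.026)[:2].round(3).tolist() for p in bx])
cv2.imwrite("pics/c1.png",cv2.resize(f["pixels"][165:275,250:440],None,fx=4,fy=4,interpolation=cv2.INTER_CUBIC))
E
```

```text
yellow [270.49019608 216.92156863] [267 213   8   8  51] [0.56669292 0.18374857]
green [286.53333333 215.42222222] [283 212   8   8  45] [0.57460574 0.13027835]
blue [287.86666667 231.28888889] [285 228   7   8  45] [0.52094804 0.12191787]
red [271.63461538 232.57692308] [268 229   8   8  52] [0.51380818 0.17570968]
0.14605902386446237 [0.55303722 0.09157377] [[0.1, -0.2], [0.1, -0.1], [0.3, 0.4], [-0.4, -0.0]]
stud [0.56395274 0.01737235] px [319.7406244 219.4289308]
cap [411.48648649 220.12162162] [406 213  13  14  74] [ 0.58774588 -0.29533568  0.035     ]
123
disc [ 0.59411871 -0.30320161  0.052     ]
pill [401. 255.] [401 255   1   1   1] [ 0.46704032 -0.26323702  0.026     ]
[[0.467, -0.263], [0.467, -0.263], [0.467, -0.263], [0.467, -0.263]]
```

View pics/c1.png

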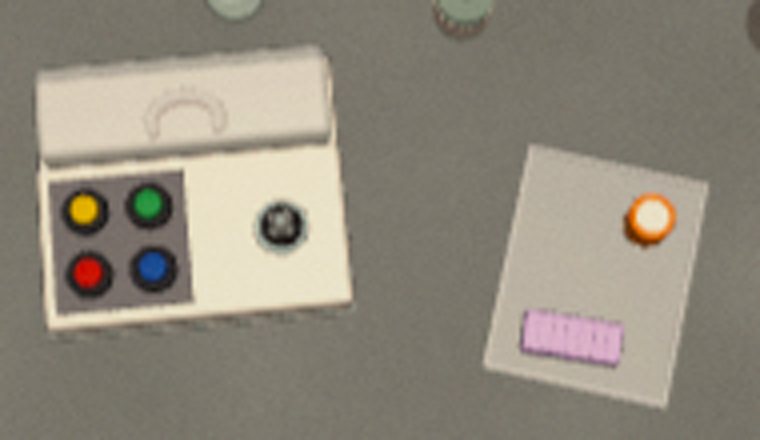

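The crop shows the station's four keys and stud, and the cap's white disc at crop (652,216), i.e. full-image (413,219). The station fit is good to 0.5 mm, so I'm moving.

send_rows([
  {"translation": [3.3,-3.7,0],"delta_rot": [0,0,0],"jaw": 0},
  {"translation": [6.6,-7.5,0],"delta_rot": [0,0,0],"jaw": 0},
  {"translation": [9.9,-11.2,0],"delta_rot": [0,0,0],"jaw": 0},
  {"translation": [13.2,-14.9,0],"delta_rot": [0,0,0],"jaw": 0},
  {"translation": [16.5,-18.6,0],"delta_rot": [0,0,0],"jaw": 0},
  {"translation": [19.8,-22.3,0],"delta_rot": [0,0,0],"jaw": 0},
  {"translation": [23.1,-26,0],"delta_rot": [0,0,0],"jaw": 0},
  {"translation": [26.4,-29.8,0],"delta_rot": [0,0,0],"jaw": 0},
])

```text
time: 0.9
tool_pos: [0.334, -0.2536, 0.2449]
tool_rot: [-0.0, 0.993, 0.119, 0.0]
contact_force: [1.5, -0.5, -0.0]
gripper_width: 0.001
grasp_force: 0.0
```

send_rows([
  {"translation": [3.3,-3.7,0],"delta_rot": [0,0,0],"jaw": 0},
  {"translation": [6.6,-7.5,0],"delta_rot": [0,0,0],"jaw": 0},
  {"translation": [9.9,-11.2,0],"delta_rot": [0,0,0],"jaw": 0},
  {"translation": [13.2,-14.9,0],"delta_rot": [0,0,0],"jaw": 0},
  {"translation": [16.5,-18.6,0],"delta_rot": [0,0,0],"jaw": 0},
  {"translation": [19.8,-22.3,0],"delta_rot": [0,0,0],"jaw": 0},
  {"translation": [23.1,-26,0],"delta_rot": [0,0,0],"jaw": 0},
  {"translation": [23.1,-26,0],"delta_rot": [0,0,0],"jaw": 0},
])

```text
time: 1.7
tool_pos: [0.4975, 0.0563, 0.2445]
tool_rot: [-0.001, 0.992, 0.123, -0.0]
contact_force: [-0.4, -1.8, -0.3]
gripper_width: 0.001
grasp_force: 0.0
```

```bash
cat >> h.py <<'E'
def go(s,target):  # tool-frame shift in cm
    q=np.array(s["tool_rot"]);r=R.from_quat([q[1],q[2],q[3],q[0]])
    return np.round(r.inv().apply(np.array(target)-s["tool_pos"])*100,2), np.round(r.as_matrix(),3).tolist()
E
python3 - <<'E'
from plant import *
from h import *
s=state();print(s["time"],s["tool_pos"],s["tool_rot"],s["contact_force"],s["gripper_width"],s["joint_pos"])
print(go(s,[.5667,.1837,.11]))
f=dict(np.load("top0.npz"));c,_=blob(f,'orange',(413,219),12)
print("disc",ray(f,(413,219),.052))
for p in [(530,147),(708,183),(665,407),(485,367)]:print(ray(f,(250+p[0]/4,165+p[1]/4),.012).round(3))
f=grab_frame("wrist");cv2.imwrite("pics/w1.png",f["pixels"]);print(ray(f,(320,200),.06))
W={}
for n,P in dict(yellow=(.5666,.1835),green=(.5746,.1301),blue=(.5209,.122),red=(.5138,.1757)).items():
    p=proj(f,[*P,.073]);b=blob(f,n,p,40);print(n,p,b and (b[0],b[1].tolist(),ray(f,b[0],.073)))
p=proj(f,[.564,.0174,.0875]);print("stud",p)
E
```

```text
1.7 [0.49754263 0.05629732 0.24452109] [-9.28684597e-04  9.92460115e-01  1.22563591e-01 -4.73565366e-04] [-0.37511161 -1.8487226  -0.34425231] 0.0010226215477291088 [-3.69659910e-02 -2.50191554e-01  1.89594284e+00  1.68753292e-03
  1.49707215e+00  1.28795979e+00]
(array([  9.82, -10.65,  13.47]), [[0.97, 0.243, -0.001], [0.243, -0.97, 0.002], [-0.001, -0.002, -1.0]])
disc [ 0.5885469  -0.29798738  0.052     ]
[ 0.653 -0.196  0.012]
[ 0.628 -0.352  0.012]
[ 0.431 -0.318  0.012]
[ 0.458 -0.163  0.012]
[0.46757815 0.04825619 0.06      ]
yellow [203.13854167  72.55701057] (array([203.99373041,  72.00783699]), [190, 58, 29, 29, 638], array([0.56725532, 0.18279187, 0.073     ]))
green [261.66495893  77.78453472] (array([262.18297101,  77.37137681]), [250, 64, 26, 28, 552], array([0.57506558, 0.12970634, 0.073     ]))
blue [259.38431085 136.83593251] (array([259.43584521, 136.44806517]), [247, 124, 25, 26, 491], array([0.52128017, 0.12202076, 0.073     ]))
red [203.71182148 130.79020348] (array([204.18131868, 131.09157509]), [191, 119, 27, 26, 546], array([0.51361968, 0.17521318, 0.073     ]))
stud [378.86334789 121.07827509]
```

View pics/w1.png

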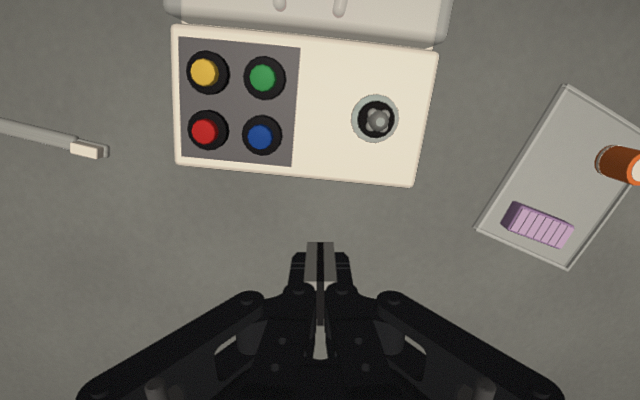

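Wrist image: keys at (204,72), (262,77), (259,136), (204,131), stud (377,119), all within 1 mm of the top-camera estimates.

send_rows([
  {"translation": [3.2,-3.5,0],"delta_rot": [0,0,0],"jaw": 0},
  {"translation": [6.5,-7.1,2],"delta_rot": [0,0,0],"jaw": 0},
  {"translation": [9.8,-10.7,5],"delta_rot": [0,0,0],"jaw": 0},
  {"translation": [9.8,-10.7,9],"delta_rot": [0,0,0],"jaw": 0},
  {"translation": [9.8,-10.7,13],"delta_rot": [0,0,0],"jaw": 0},
  {"translation": [9.8,-10.7,13.4],"delta_rot": [0,0,0],"jaw": 0},
  {"translation": [9.8,-10.7,13.4],"delta_rot": [0,0,0],"jaw": 0},
  {"translation": [9.8,-10.7,13.4],"delta_rot": [0,0,0],"jaw": 0},
])

```text
time: 2.55
tool_pos: [0.5681, 0.1782, 0.1141]
tool_rot: [-0.0, 0.993, 0.118, 0.002]
contact_force: [0.7, 0.2, 0.2]
gripper_width: 0.001
grasp_force: 0.0
```

Run:
```python
from plant import *
from h import *
s=state();print(s["time"],s["tool_pos"],s["contact_force"])
print(go(s,[.567,.1833,.08]))
```

```text
2.55 [0.56813118 0.17823461 0.11411983] [0.71441695 0.15756528 0.15647164]
(array([-0.  , -0.52,  3.41]), [[0.972, 0.235, 0.004], [0.235, -0.972, 0.001], [0.004, 0.0, -1.0]])
```

send_rows([
  {"translation": [0,-0.3,1],"delta_rot": [0,0,0],"jaw": 0},
  {"translation": [0,-0.3,1],"delta_rot": [0,0,0],"jaw": 0},
  {"translation": [0,-0.3,1],"delta_rot": [0,0,0],"jaw": 0},
  {"translation": [0,-0.3,1],"delta_rot": [0,0,0],"jaw": 0},
  {"translation": [0,-0.3,1],"delta_rot": [0,0,0],"jaw": 0},
  {"translation": [0,-0.3,1],"delta_rot": [0,0,0],"jaw": 0},
  {"translation": [0,-0.3,1],"delta_rot": [0,0,0],"jaw": 0},
  {"translation": [0,-0.3,1],"delta_rot": [0,0,0],"jaw": 0},
])

```text
time: 3.35
tool_pos: [0.5659, 0.1818, 0.1013]
tool_rot: [0.0, 0.993, 0.119, -0.0]
contact_force: [-0.6, -1.1, -0.2]
gripper_width: -0.008
grasp_force: 0.0
```

Run:
```python
from plant import *
from h import *
s=state();print(s["time"],s["tool_pos"],s["tool_rot"],s["contact_force"],s["joint_vel"])
print(go(s,[.567,.1833,.08]))
```

```text
3.35 [0.56585421 0.18177021 0.10131222] [ 1.04957772e-05  9.92876982e-01  1.19144026e-01 -1.67391941e-05] [-0.61147756 -1.0558658  -0.21709158] [ 0.0002709  -0.00065553  0.00042811  0.00047654 -0.00058373  0.00087059]
(array([ 0.15, -0.12,  2.13]), [[0.972, 0.237, -0.0], [0.237, -0.972, -0.0], [-0.0, 0.0, -1.0]])
```

send_rows([
  {"translation": [0.1,-0.1,0.8],"delta_rot": [0,0,0],"jaw": 0},
  {"translation": [0.1,-0.1,1.5],"delta_rot": [0,0,0],"jaw": 0},
  {"translation": [0.1,-0.1,1.9],"delta_rot": [0,0,0],"jaw": 0},
  {"translation": [0.1,-0.1,2.1],"delta_rot": [0,0,0],"jaw": 0},
  {"translation": [0.1,-0.1,2.1],"delta_rot": [0,0,0],"jaw": 0},
  {"translation": [0.1,-0.1,2.1],"delta_rot": [0,0,0],"jaw": 0},
  {"translation": [0.1,-0.1,2.1],"delta_rot": [0,0,0],"jaw": 0},
  {"translation": [0.1,-0.1,2.1],"delta_rot": [0,0,0],"jaw": 0},
])

```text
time: 4.15
tool_pos: [0.5674, 0.1833, 0.0847]
tool_rot: [0.0, 0.993, 0.119, 0.0]
contact_force: [-11.2, -2.0, 22.0]
gripper_width: 0.0
grasp_force: 11.6
```

Run:
```python
from plant import *
from h import *
s=state();print(s["time"],s["tool_pos"],s["contact_force"],s["ft_torque"])
print(go(s,[.5213,.122,.08]))
f=grab_frame("wrist");cv2.imwrite("pics/w2.png",f["pixels"])
```

```text
4.15 [0.5673711 0.1832881 0.0846908] [-11.19265141  -2.02128713  22.04271933] [-0.36176254  1.87340838  0.03017085]
(array([-5.93,  4.86,  0.47]), [[0.972, 0.237, 0.0], [0.237, -0.972, -0.0], [0.0, 0.0, -1.0]])
```

View pics/w2.png

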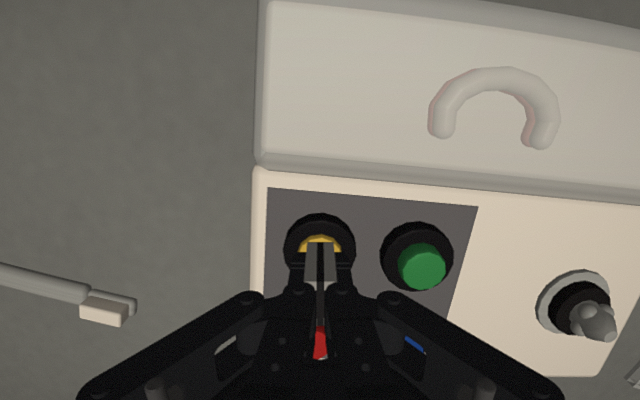

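The wrist view shows the closed tips on the yellow key (yellow strip visible at (320,243)), with 22 N at 4 mm higher than expected. I'm checking the depth of the key's visible strip.

Run:
```python
from plant import *
from h import *
f=grab_frame("wrist")
M=cv2.Rodrigues(np.float64(f["rvec"]))[0]
def world(u,v):
    z=f["range_z"][v,u];n=cv2.undistortPoints(np.float64([[(u,v)]]),K(f),np.float64(f["dist"]))[0,0]
    return (M.T@(np.array([*n,1])*z-np.float64(f["tvec"]).ravel())).round(4).tolist()
for n,near in (("yellow",(320,243)),("green",(423,268))):
    hsv=cv2.cvtColor(f["pixels"],cv2.COLOR_BGR2HSV);a,b=H[n]
    m=(hsv[...,0]>=a)&(hsv[...,0]<=b)&(hsv[...,1]>120)&(hsv[...,2]>60)
    v,u=np.nonzero(m);k=np.hypot(u-near[0],v-near[1])<25
    P=np.array([world(x,y) for x,y in zip(u[k],v[k])]);print(n,len(P),np.median(P,0),np.percentile(P[:,2],[5,25,75,95]))
for p in [(320,218),(292,243),(347,243),(320,226),(320,250),(310,250),(330,250),(320,260),(420,228),(395,250)]:print(p,world(*p))
```

```text
yellow 343 [0.576  0.1859 0.0709] [0.0687  0.0697  0.0719  0.07859]
green 1516 [0.5769 0.1309 0.0781] [0.074575 0.0775   0.0786   0.0792  ]
(320, 218) [0.5861, 0.1871, 0.0655]
(292, 243) [0.5705, 0.1983, 0.0694]
(347, 243) [0.5767, 0.1701, 0.0681]
(320, 226) [0.583, 0.1863, 0.0683]
(320, 250) [0.5782, 0.1852, 0.0846]
(310, 250) [0.5764, 0.1896, 0.0834]
(330, 250) [0.5785, 0.1803, 0.0831]
(320, 260) [0.5782, 0.1852, 0.0938]
(420, 228) [0.5938, 0.1352, 0.0676]
(395, 250) [0.5782, 0.1438, 0.0673]
```

The yellow strip reads about 7 mm below the unpressed green, so yellow is fully down (the shut tips sit ~17.5 mm ahead of the TCP). On to blue.

send_rows([
  {"translation": [0,0,-1],"delta_rot": [0,0,0],"jaw": 0},
  {"translation": [0,0,-3],"delta_rot": [0,0,0],"jaw": 0},
  {"translation": [0,0,-3],"delta_rot": [0,0,0],"jaw": 0},
  {"translation": [-3,2.4,-3],"delta_rot": [0,0,0],"jaw": 0},
  {"translation": [-5.85,4.85,-3],"delta_rot": [0,0,0],"jaw": 0},
  {"translation": [-5.85,4.85,-3],"delta_rot": [0,0,0],"jaw": 0},
  {"translation": [-5.85,4.85,-3],"delta_rot": [0,0,0],"jaw": 0},
  {"translation": [-5.85,4.85,-3],"delta_rot": [0,0,0],"jaw": 0},
])

```text
time: 5.05
tool_pos: [0.5215, 0.1223, 0.1099]
tool_rot: [-0.0, 0.993, 0.119, -0.0]
contact_force: [-0.5, 0.1, -0.3]
gripper_width: -0.0
grasp_force: 0.0
```

send_rows([
  {"translation": [0,0,0],"delta_rot": [0,0,0],"jaw": 0},
  {"translation": [0,0,0.8],"delta_rot": [0,0,0],"jaw": 0},
  {"translation": [0,0,1.8],"delta_rot": [0,0,0],"jaw": 0},
  {"translation": [0,0,2.4],"delta_rot": [0,0,0],"jaw": 0},
  {"translation": [0,0,2.8],"delta_rot": [0,0,0],"jaw": 0},
  {"translation": [0,0,2.8],"delta_rot": [0,0,0],"jaw": 0},
  {"translation": [0,0,2.8],"delta_rot": [0,0,0],"jaw": 0},
  {"translation": [0,0,2.8],"delta_rot": [0,0,0],"jaw": 0},
])

```text
time: 5.85
tool_pos: [0.5214, 0.1223, 0.0848]
tool_rot: [-0.0, 0.993, 0.119, -0.001]
contact_force: [-8.6, -0.2, 17.6]
gripper_width: 0.003
grasp_force: 8.6
```

send_rows([
  {"translation": [0,0,-1],"delta_rot": [0,0,0],"jaw": 0},
  {"translation": [0,0,-2.8],"delta_rot": [0,0,0],"jaw": 0},
  {"translation": [0,0,-2.8],"delta_rot": [0,0,0],"jaw": 0},
  {"translation": [2.7,0.2,-2.8],"delta_rot": [0,0,0],"jaw": 0},
  {"translation": [5.4,0.5,-2.8],"delta_rot": [0,0,0],"jaw": 0},
  {"translation": [5.4,0.5,-2.8],"delta_rot": [0,0,0],"jaw": 0},
  {"translation": [5.4,0.5,-2.8],"delta_rot": [0,0,0],"jaw": 0},
  {"translation": [5.4,0.5,-2.8],"delta_rot": [0,0,0],"jaw": 0},
])

```text
time: 6.65
tool_pos: [0.5736, 0.1298, 0.1091]
tool_rot: [-0.0, 0.993, 0.119, -0.001]
contact_force: [0.0, 0.5, 0.3]
gripper_width: -0.001
grasp_force: 0.0
```

send_rows([
  {"translation": [0,0,0],"delta_rot": [0,0,0],"jaw": 0},
  {"translation": [0,0,0.8],"delta_rot": [0,0,0],"jaw": 0},
  {"translation": [0,0,1.8],"delta_rot": [0,0,0],"jaw": 0},
  {"translation": [0,0,2.4],"delta_rot": [0,0,0],"jaw": 0},
  {"translation": [0,0,2.8],"delta_rot": [0,0,0],"jaw": 0},
  {"translation": [0,0,2.8],"delta_rot": [0,0,0],"jaw": 0},
  {"translation": [0,0,2.8],"delta_rot": [0,0,0],"jaw": 0},
  {"translation": [0,0,2.8],"delta_rot": [0,0,0],"jaw": 0},
])

```text
time: 7.45
tool_pos: [0.5746, 0.1299, 0.0848]
tool_rot: [0.0, 0.993, 0.119, -0.001]
contact_force: [-9.6, -1.0, 16.0]
gripper_width: -0.003
grasp_force: 8.3
```

Green is fully down too. Lifting off and moving to look at the cap.

send_rows([
  {"translation": [0,0,-1],"delta_rot": [0,0,0],"jaw": 0},
  {"translation": [0,0,-5],"delta_rot": [0,0,0],"jaw": 0},
  {"translation": [0,0,-10],"delta_rot": [0,0,0],"jaw": 0},
  {"translation": [-1.4,4,-12],"delta_rot": [0,0,0],"jaw": 0},
  {"translation": [-3,8.5,-14],"delta_rot": [0,0,0],"jaw": 7.5},
  {"translation": [-4.5,13,-15],"delta_rot": [0,0,0],"jaw": 7.5},
  {"translation": [-6.2,17.5,-16],"delta_rot": [0,0,0],"jaw": 7.5},
  {"translation": [-8,22,-16.8],"delta_rot": [0,0,0],"jaw": 7.5},
])

```text
time: 8.25
tool_pos: [0.5487, -0.1045, 0.2506]
tool_rot: [0.0, 0.993, 0.119, 0.0]
contact_force: [0.6, 0.0, -0.2]
gripper_width: 0.676
grasp_force: 0.0
```

send_rows([
  {"translation": [-1.6,4.5,0],"delta_rot": [0,0,0],"jaw": 7.5},
  {"translation": [-3.2,9,0],"delta_rot": [0,0,0],"jaw": 7.5},
  {"translation": [-4.8,13.5,0],"delta_rot": [0,0,0],"jaw": 7.5},
  {"translation": [-6.1,16.8,0],"delta_rot": [0,0,0],"jaw": 7.5},
  {"translation": [-6.1,16.8,0],"delta_rot": [0,0,0],"jaw": 7.5},
  {"translation": [-6.1,16.8,0],"delta_rot": [0,0,0],"jaw": 7.5},
  {"translation": [-6.1,16.8,0],"delta_rot": [0,0,0],"jaw": 7.5},
  {"translation": [-6.1,16.8,0],"delta_rot": [0,0,0],"jaw": 7.5},
])

```text
time: 9.05
tool_pos: [0.5299, -0.2791, 0.2501]
tool_rot: [-0.0, 0.993, 0.12, -0.0]
contact_force: [1.3, 0.5, -1.0]
gripper_width: 0.878
grasp_force: 0.0
```

Run:
```python
from plant import *
from h import *
s=state();print(s["time"],s["tool_pos"],s["gripper_width"])
f=grab_frame("wrist");np.savez("w3.npz",**f);cv2.imwrite("pics/w3.png",f["pixels"])
p=proj(f,[.5885,-.298,.052]);print(p)
hsv=cv2.cvtColor(f["pixels"],cv2.COLOR_BGR2HSV);m=((hsv[...,0]>=3)&(hsv[...,0]<=19)&(hsv[...,1]>150)&(hsv[...,2]>100)).astype(np.uint8)
v,u=np.mgrid[:400,:640];m[np.hypot(u-p[0],v-p[1])>70]=0
cs,h=cv2.findContours(m,cv2.RETR_CCOMP,cv2.CHAIN_APPROX_NONE)
for i,c in enumerate(cs):
    if cv2.contourArea(c)>100:
        e=cv2.fitEllipse(c);print(h[0][i],cv2.contourArea(c),e,ray(f,e[0],.052))
```

```text
9.05 [ 0.5298837  -0.27911894  0.25011538] 0.8778374310589396
[350.45566268 119.67021369]
[-1 -1  1 -1] 1096.0 ((350.6981506347656, 117.13167572021484), (36.85259246826172, 37.998130798339844), 175.84327697753906) [ 0.59104064 -0.29755872  0.052     ]
[-1 -1 -1  0] 685.0 ((351.2539367675781, 117.8125), (29.238656997680664, 29.913040161132812), 16.60662269592285) [ 0.59051443 -0.29829902  0.052     ]
```

View pics/w3.png

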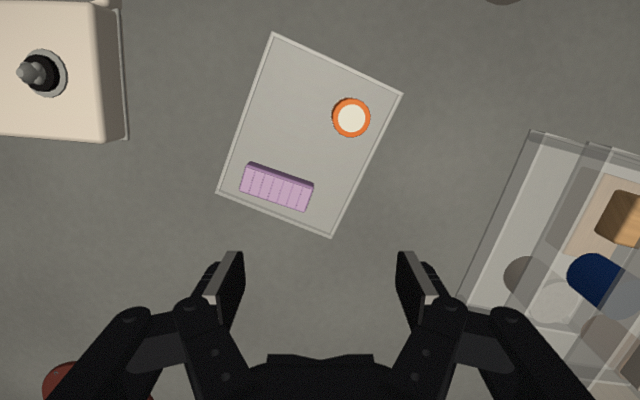

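Wrist view: cap upright at (351,118), right rear of the tray, pill box at (277,187) well clear. Descending over it.

send_rows([
  {"translation": [2.7,1.6,0],"delta_rot": [0,0,0],"jaw": 7.5},
  {"translation": [5.4,3.3,1],"delta_rot": [0,0,0],"jaw": 7.5},
  {"translation": [5.4,3.3,5],"delta_rot": [0,0,0],"jaw": 7.5},
  {"translation": [5.4,3.3,9],"delta_rot": [0,0,0],"jaw": 7.5},
  {"translation": [5.4,3.3,13],"delta_rot": [0,0,0],"jaw": 7.5},
  {"translation": [5.4,3.3,15],"delta_rot": [0,0,0],"jaw": 7.5},
  {"translation": [5.4,3.3,15],"delta_rot": [0,0,0],"jaw": 7.5},
  {"translation": [5.4,3.3,15],"delta_rot": [0,0,0],"jaw": 7.5},
])

```text
time: 9.9
tool_pos: [0.5904, -0.2992, 0.1009]
tool_rot: [0.0, 0.993, 0.12, 0.0]
contact_force: [0.1, 0.6, 0.7]
gripper_width: 0.877
grasp_force: 0.0
```

send_rows([
  {"translation": [0,0,0],"delta_rot": [0,0,0],"jaw": 7.5},
  {"translation": [0,0,2],"delta_rot": [0,0,0],"jaw": 7.5},
  {"translation": [0,0,4],"delta_rot": [0,0,0],"jaw": 7.5},
  {"translation": [0,0,6],"delta_rot": [0,0,0],"jaw": 7.5},
  {"translation": [0,0,6.8],"delta_rot": [0,0,0],"jaw": 7.5},
  {"translation": [0,0,6.8],"delta_rot": [0,0,0],"jaw": 7.5},
  {"translation": [0,0,6.8],"delta_rot": [0,0,0],"jaw": 7.5},
  {"translation": [0,0,6.8],"delta_rot": [0,0,0],"jaw": 7.5},
])

```text
time: 10.7
tool_pos: [0.5911, -0.3004, 0.0344]
tool_rot: [0.001, 0.993, 0.119, 0.001]
contact_force: [0.5, 0.0, -0.1]
gripper_width: 0.877
grasp_force: 0.0
```

Run:
```python
from plant import *
from h import *
s=state();print(s["time"],s["tool_pos"],s["contact_force"]);print(go(s,[.5905,-.298,.032]))
f=grab_frame("wrist");cv2.imwrite("pics/w4.png",f["pixels"])
```

```text
10.7 [ 0.591068   -0.30043604  0.03436307] [ 0.47031993  0.02887466 -0.06046446]
(array([ 0.  , -0.25,  0.24]), [[0.972, 0.237, 0.003], [0.237, -0.972, -0.002], [0.002, 0.002, -1.0]])
```

View pics/w4.png

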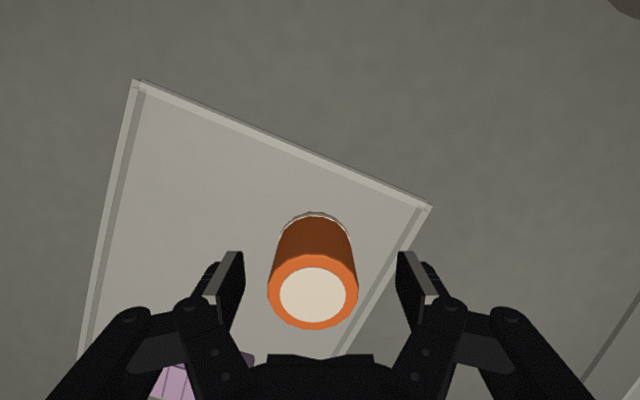

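The cap at (313,290) stands between the pads. Closing.

send_rows([
  {"translation": [0,-0.15,0.1],"delta_rot": [0,0,0],"jaw": 7},
  {"translation": [0,-0.15,0.1],"delta_rot": [0,0,0],"jaw": 6},
  {"translation": [0,-0.15,0.1],"delta_rot": [0,0,0],"jaw": 5},
  {"translation": [0,-0.15,0.1],"delta_rot": [0,0,0],"jaw": 4.3},
  {"translation": [0,-0.15,0.1],"delta_rot": [0,0,0],"jaw": 3},
  {"translation": [0,-0.15,0.1],"delta_rot": [0,0,0],"jaw": 2},
  {"translation": [0,-0.15,0.1],"delta_rot": [0,0,0],"jaw": 2},
  {"translation": [0,-0.15,0.1],"delta_rot": [0,0,0],"jaw": 2},
])

```text
time: 11.55
tool_pos: [0.5898, -0.2984, 0.0316]
tool_rot: [0.0, 0.993, 0.119, 0.0]
contact_force: [0.7, 0.3, 2.2]
gripper_width: 0.448
grasp_force: 60.2
```

send_rows([
  {"translation": [0,0,0],"delta_rot": [0,0,0],"jaw": 2},
  {"translation": [0,0,-1],"delta_rot": [0,0,0],"jaw": 2},
  {"translation": [0,0,-3],"delta_rot": [0,0,0],"jaw": 2},
  {"translation": [0,0,-6],"delta_rot": [0,0,0],"jaw": 2},
  {"translation": [0,0,-10],"delta_rot": [0,0,0],"jaw": 2},
  {"translation": [0,0,-14],"delta_rot": [0,0,0],"jaw": 2},
  {"translation": [0,0,-14],"delta_rot": [0,0,0],"jaw": 2},
  {"translation": [0,0,-14],"delta_rot": [0,0,0],"jaw": 2},
])

```text
time: 12.35
tool_pos: [0.5901, -0.2986, 0.1733]
tool_rot: [0.001, 0.993, 0.119, 0.001]
contact_force: [-0.1, 0.1, -1.6]
gripper_width: 0.453
grasp_force: 60.2
```

Run:
```python
from plant import *
from h import *
s=state();print(s["time"],s["tool_pos"],s["contact_force"],s["gripper_width"],s["grasp_force"]);print(go(s,[.5641,.0174,.174]))
f=grab_frame("wrist");np.savez("w5.npz",**f);cv2.imwrite("pics/w5.png",f["pixels"])
```

```text
12.35 [ 0.59008751 -0.29859229  0.1732806 ] [-0.1418281   0.13615532 -1.58975741] 0.45334829535370663 60.23929288610816
(array([  4.95, -31.32,  -0.13]), [[0.972, 0.237, 0.002], [0.237, -0.972, -0.002], [0.002, 0.002, -1.0]])
```

View pics/w5.png

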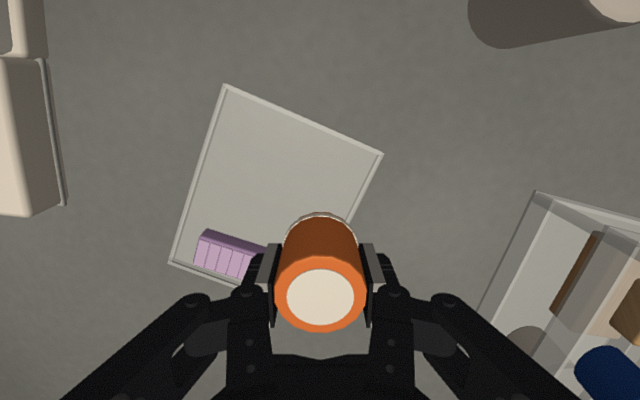

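The cap is firmly held and upright (disc at (320,297)). Moving toward the stud and measuring the cap's offset in the grip.

send_rows([
  {"translation": [0.6,-4,0],"delta_rot": [0,0,0],"jaw": 2},
  {"translation": [1.3,-8.5,0],"delta_rot": [0,0,0],"jaw": 2},
  {"translation": [2,-13,0],"delta_rot": [0,0,0],"jaw": 2},
  {"translation": [2.8,-17.5,0],"delta_rot": [0,0,0],"jaw": 2},
  {"translation": [3.5,-22,0],"delta_rot": [0,0,0],"jaw": 2},
  {"translation": [4.2,-26.5,0],"delta_rot": [0,0,0],"jaw": 2},
  {"translation": [4.9,-31,0],"delta_rot": [0,0,0],"jaw": 2},
  {"translation": [4.9,-31.3,0],"delta_rot": [0,0,0],"jaw": 2},
])

```text
time: 13.2
tool_pos: [0.5608, 0.022, 0.1685]
tool_rot: [-0.001, 0.993, 0.122, -0.002]
contact_force: [0.1, -0.5, -1.5]
gripper_width: 0.451
grasp_force: 60.5
```

send_rows([
  {"translation": [0,0,0],"delta_rot": [0,0,0],"jaw": 2},
  {"translation": [0,0,1],"delta_rot": [0,0,0],"jaw": 2},
  {"translation": [0,0,2],"delta_rot": [0,0,0],"jaw": 2},
  {"translation": [0,0,3],"delta_rot": [0,0,0],"jaw": 2},
  {"translation": [0,0,3.5],"delta_rot": [0,0,0],"jaw": 2},
  {"translation": [0,0,3.5],"delta_rot": [0,0,0],"jaw": 2},
  {"translation": [0,0,3.5],"delta_rot": [0,0,0],"jaw": 2},
  {"translation": [0,0,3.5],"delta_rot": [0,0,0],"jaw": 2},
])

```text
time: 14.0
tool_pos: [0.5636, 0.0173, 0.1369]
tool_rot: [0.0, 0.993, 0.119, 0.001]
contact_force: [-0.5, 0.3, -0.5]
gripper_width: 0.451
grasp_force: 60.5
```

Run:
```python
from plant import *
from h import *
loc=np.array([(27,89),(27,35),(-27,35),(-27,89)])/1e3
th,Q,t,e=fit2(loc,[(.56726,.18279),(.57507,.12971),(.52128,.12202),(.51362,.17521)]);st=Q@[0,-.075]+t;print("stud wrist",st,th,e.tolist())
s=state();print(s["time"],s["tool_pos"],s["tool_rot"],s["contact_force"],s["gripper_width"])
f=grab_frame("wrist");top=grab_frame("top");np.savez("t6.npz",**top)
for f,z in((f,s["tool_pos"][2]+.0204),):
    hsv=cv2.cvtColor(f["pixels"],cv2.COLOR_BGR2HSV)
    m=((hsv[...,1]<70)&(hsv[...,2]>150)).astype(np.uint8);m[:260]=0;m[335:]=0;m[:,:275]=0;m[:,365:]=0
    cs,_=cv2.findContours(m,cv2.RETR_EXTERNAL,cv2.CHAIN_APPROX_NONE);c=max(cs,key=cv2.contourArea);el=cv2.fitEllipse(c);print(el)
    print("cap",ray(f,el[0],z))
b=blob(top,'orange',proj(top,[.564,.0174,s["tool_pos"][2]]),20);print("top orange",b and (b[0],ray(top,b[0],s["tool_pos"][2])))
print(go(s,[.5641,.0174,.12]))
```

```text
stud wrist [0.5638137  0.01682827] 0.14286650354847935 [[-0.1, 0.2], [-0.2, -0.2], [0.1, -0.2], [0.1, 0.1]]
14.0 [0.56355999 0.01731656 0.1369155 ] [1.09560566e-04 9.92891927e-01 1.19018197e-01 5.27919276e-04] [-0.4912126   0.31711124 -0.52047486] 0.4508349185399641
((319.9534912109375, 296.3864440917969), (54.99822998046875, 65.77000427246094), 90.68498992919922)
cap [0.56387981 0.01668081 0.1573155 ]
top orange (array([320.32451499, 214.50617284]), array([0.57090946, 0.01450926, 0.1369155 ]))
(array([0.05, 0.  , 1.69]), [[0.972, 0.236, 0.001], [0.236, -0.972, -0.0], [0.001, 0.0, -1.0]])
```

Cap over stud within about 0.2 mm. Pressing down.

send_rows([
  {"translation": [0.03,0,0.8],"delta_rot": [0,0,0],"jaw": 2},
  {"translation": [0.03,0,1.6],"delta_rot": [0,0,0],"jaw": 2},
  {"translation": [0.03,0,2.2],"delta_rot": [0,0,0],"jaw": 2},
  {"translation": [0.03,0,2.8],"delta_rot": [0,0,0],"jaw": 2},
  {"translation": [0.03,0,2.8],"delta_rot": [0,0,0],"jaw": 2},
  {"translation": [0.03,0,2.8],"delta_rot": [0,0,0],"jaw": 2},
  {"translation": [0.03,0,2.8],"delta_rot": [0,0,0],"jaw": 2},
  {"translation": [0.03,0,2.8],"delta_rot": [0,0,0],"jaw": 2},
])

```text
time: 14.9
tool_pos: [0.5637, 0.0175, 0.1088]
tool_rot: [0.0, 0.993, 0.119, 0.0]
contact_force: [-0.6, 0.1, -1.4]
gripper_width: 0.452
grasp_force: 60.5
```

send_rows([
  {"translation": [0,0,0.3],"delta_rot": [0,0,0],"jaw": 2},
  {"translation": [0,0,0.6],"delta_rot": [0,0,0],"jaw": 2},
  {"translation": [0,0,0.9],"delta_rot": [0,0,0],"jaw": 2},
  {"translation": [0,0,1.2],"delta_rot": [0,0,0],"jaw": 2},
  {"translation": [0,0,1.5],"delta_rot": [0,0,0],"jaw": 2},
  {"translation": [0,0,1.5],"delta_rot": [0,0,0],"jaw": 2},
  {"translation": [0,0,1.5],"delta_rot": [0,0,0],"jaw": 2},
  {"translation": [0,0,1.5],"delta_rot": [0,0,0],"jaw": 2},
])

```text
time: 15.7
tool_pos: [0.5631, 0.0174, 0.0928]
tool_rot: [0.0, 0.993, 0.119, -0.0]
contact_force: [-0.4, -2.3, -1.6]
gripper_width: 0.449
grasp_force: 60.6
```

send_rows([
  {"translation": [0,0,0.2],"delta_rot": [0,0,0],"jaw": 2},
  {"translation": [0,0,0.4],"delta_rot": [0,0,0],"jaw": 2},
  {"translation": [0,0,0.6],"delta_rot": [0,0,0],"jaw": 2},
  {"translation": [0,0,0.7],"delta_rot": [0,0,0],"jaw": 2},
  {"translation": [0,0,0.7],"delta_rot": [0,0,0],"jaw": 2},
  {"translation": [0,0,0.7],"delta_rot": [0,0,0],"jaw": 2},
  {"translation": [0,0,0.7],"delta_rot": [0,0,0],"jaw": 2},
  {"translation": [0,0,0.7],"delta_rot": [0,0,0],"jaw": 2},
])

```text
time: 16.5
tool_pos: [0.5638, 0.0176, 0.0879]
tool_rot: [-0.0, 0.993, 0.119, 0.0]
contact_force: [-6.6, -1.0, 9.8]
gripper_width: 0.451
grasp_force: 61.9
```

send_rows([
  {"translation": [0,0,0.1],"delta_rot": [0,0,0],"jaw": 2},
  {"translation": [0,0,0.2],"delta_rot": [0,0,0],"jaw": 2},
  {"translation": [0,0,0.2],"delta_rot": [0,0,0],"jaw": 2},
  {"translation": [0,0,0.2],"delta_rot": [0,0,0],"jaw": 2},
  {"translation": [0,0,0.2],"delta_rot": [0,0,0],"jaw": 2},
  {"translation": [0,0,0.2],"delta_rot": [0,0,0],"jaw": 2},
  {"translation": [0,0,0.2],"delta_rot": [0,0,0],"jaw": 2},
  {"translation": [0,0,0.2],"delta_rot": [0,0,0],"jaw": 2},
])

```text
time: 17.3
tool_pos: [0.564, 0.0177, 0.0877]
tool_rot: [-0.0, 0.993, 0.119, -0.0]
contact_force: [-10.8, 0.3, 19.3]
gripper_width: 0.454
grasp_force: 62.7
```

Run:
```python
from plant import *
from h import *
s=state();print(s["time"],s["tool_pos"],s["contact_force"],s["grasp_force"])
f=grab_frame("wrist");cv2.imwrite("pics/w7.png",f["pixels"])
```

```text
17.3 [0.56395038 0.01765162 0.08774503] [-10.83562998   0.26545461  19.34023544] 62.674534767866135
```

View pics/w7.png

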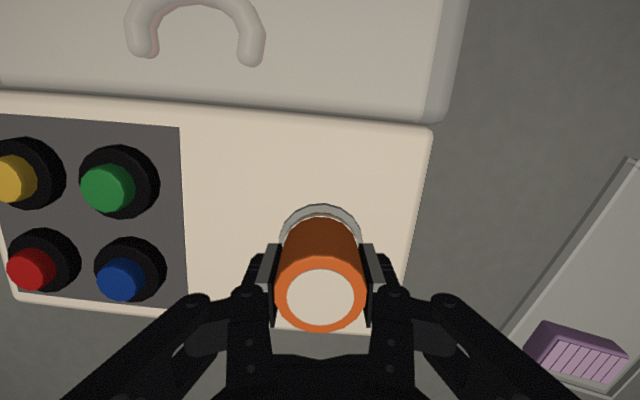

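The cap is fully down on the stud (disc still at (320,296), so it hasn't slipped in the grip) with 19 N against a hard stop. All four keys are up. Handing in.

```bash
python3 -c "
from plant import *
print(job_done())"
```

```text
the job is handed in; nothing more can be done
None
```

I pressed yellow, blue and green fully down in that order without touching red, then clicked the orange cap onto the stud and handed in at about 17 s with the gripper still holding it down at about 19 N; the judge returned no verdict, so the click and the fully squashed seal are inferred from tool height and force.

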